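# Press the beamsplitter home with the locking clamp and release it

## Task

Press the beamsplitter's black housing fully home in its socket on the turntable by pushing the red-knobbed handle of the locking clamp down until it snaps over centre; let go so that the clamp holds by itself for about a second, then press the orange release lever so that the clamp springs open and frees the housing. Push gently: do not force the handle or the lever against its stop, do not touch the housing, lever the clamp open only with the release lever, and leave the post holders and the two optic mounts where they are.

Things in the scene. Friction and masses are not known exactly. Their poses are not given: they have to be found in the camera images.
- station: clamp station bolted to the table: aluminium base plate 220 x 90 x 10 mm with a side tongue at +y. Origin on the table surface under the handle's pivot. Its x axis points from the pivot towards the turntable (axis 100 mm away), the handle lies on its -x side, the release lever on its +y side. It does not move; its place and yaw differ each time
- handle_pivot (a point): centre of the handle's level hinge (axis along the station's y), 90 mm above the table. The handle passes over centre somewhere between 5 and 18 degrees above level (hidden screw setting, different each time: it must be felt). There the resistance vanishes and the handle runs 0.045 rad (about 6 mm at the knob) on by itself to a hard stop and stays locked
- handle: clamp handle: 12 mm square steel bar with a red knob at its end, swinging in the station's xz plane. Origin at the pivot, its -x axis runs along the bar to the knob. At rest a light spring holds it 54 degrees above level. Pushing the knob down closes the jaw and takes up to about 18 N, rising and falling on the way. Let go too early, it springs up again. More than 25 N from the fingers strains it
- knob (a point): centre of the red ball knob, 28 mm in diameter, 125 mm from handle_pivot; at rest about 191 mm above the table. Its top rolls outwards (away from the pivot) as the handle goes down, 14 mm per rad: a finger on top that moves along with it does not rub
- housing: black beamsplitter housing, 36 x 36 x 38 mm with round windows, in a tight square socket on the turntable, standing up to 6 mm proud at first; it needs about 30 N from the clamp to slide down and stays where it is pressed. Origin at the centre of its underside
- housing_top (a point): centre of the housing's top face: 70 to 72 mm above the table at the start, 66 mm when fully home
- pad: round black rubber foot, 16 mm in diameter, on a stiff spring under the end of the clamp's jaw; presses on the housing's top with about 60 N when locked. Origin at the centre of its lower face
- pad_face (a point): centre of the pad's lower face; well above the housing when the clamp is open
- release_lever: seesaw lever across the clamp, 28 mm from the pivot on the handle's side; orange tab at its outer end, inner end under the handle. Origin at its hinge, axis along the station's x. Pressing the tab down lifts the locked handle back over centre; then the clamp springs open by itself. A light spring brings the lever back. More than 25 N strains it
- release_tab (a point): centre of the top face of the orange tab (24 mm along the station's x, 30 mm along y), 60 mm outwards from release_pivot, at rest 85 mm above the table. Free play of 1 to 13 mm comes first, then up to about 10 N; the handle jumps up when the tab is between about 4 and 17 mm down; hard stop at about 26 mm
- release_pivot (a point): centre of the release lever's hinge, 77 mm above the table
- post_holder0: chrome post holder, 25 mm in diameter, 74 mm tall, standing loose; origin at its foot
- post_holder1: as post_holder0
- post_holder2: as post_holder0
- rotation_mount: blue anodized rotation mount, round ring on a post and a 40 x 56 mm foot, 94 mm tall, loose; origin at its foot
- waveplate_holder: glossy white ceramic half-wave plate holder of the same form, 94 mm tall, loose; origin at its foot

How it is judged:
On the way, in this order (a step that is already met when the one before it is completed fails the run):
1. the clamp is locked by itself: nothing on the handle, the pad pressing the housing with over 30 N, the housing within 1.5 mm of home (contact force between pad and housing above 30 N and contact force between each of the fingers, the arm and handle below 0.3 N and height (world z) of housing_top below 0.0675 m), for 0.5 s.
2. the release lever is pressed (tab 2 mm down or more) while the clamp is still locked (contact force between pad and housing above 20 N and distance of release_tab from where it was at the start of the episode above 0.002 m and contact force between the fingers and handle below 0.3 N).
At the end, for the whole second after the job is handed in: The housing's top is no more than 67.5 mm above the table (within 1.5 mm of fully home), the clamp has sprung open (pad more than 8 mm from the housing's top, knob more than 150 mm above the table, handle at rest) and the release lever is back up (tab within 4 mm of its rest) (height (world z) of housing_top below 0.0675 m and distance between pad_face and housing_top above 0.008 m and height (world z) of knob above 0.15 m and distance of release_tab from where it was at the start of the episode below 0.004 m and linear speed of handle below 0.03 m/s and angular speed of handle below 0.1 rad/s); the robot touches nothing.
It fails at once if the handle pressed with more than 25 N (contact force between any of the fingers, the arm and handle above 25 N).
It fails at once if the release lever pressed with more than 25 N (contact force between any of the fingers, the arm and release_lever above 25 N).
It fails at once if the housing touched by the robot (contact force between any of the fingers, the arm and housing above 1 N).
It fails at once if a bystander moved by more than 15 mm (distance of any of post_holder0, post_holder1, post_holder2, rotation_mount, waveplate_holder from where it was at the start of the episode above 0.015 m).
It also fails if it takes over 72 s, if anything falls off the work surface, if the arm or the gripper's body presses on something with over 40 N, if the wrist force passes 120 N, or if a joint passes its speed limit or range.

## Robot

A 6-joint arm with a two-finger parallel gripper is mounted at the origin on the work surface. World frame = base frame: x ahead of the robot, y to its left, z up, the work surface at z = 0. Lengths are in m, angles in rad, forces in N, time in s.
With the tool pointing down it reaches from about 0.325 to 1 m from the base axis. Payload 5.1 kg.
Tool frame: the origin (TCP) lies at the very end of the fingers, on their centre line; the grasp point (between the pads) lies manip.pinch_z behind it (manip.pinch_z is the distance from the TCP to the grasp point, in m); z points along the fingers, y is the line along which they close (so a half turn about z gives the same grasp; the last joint's range is limited). The gripper opens to 85 mm and grips with 20 to 120 N. Pads are 22 mm wide; open, the fingers measure 114 mm over their backs; the gripper's body (76 mm by 85 mm) begins 54 mm behind the grasp point. The pads swing forward as they close: fully open they stand 13 mm farther back than shut.
Start: joints at [-1.401, 0.124, 1.65, -0, 1.367, -0.083], TCP at [0.163, -0.629, 0.204] pointing down, gripper open.
Joint ranges: [-2.61, 2.61], [-1.02, 2.33], [0.03, 2.71], [-1.35, 4.49], [0.32, 2.68], [-2.91, 2.91]. Speed limits (rad/s): [2.57, 2.57, 3.14, 3.14, 3.14, 3.14].

## Interface

Orientations are given as [roll, pitch, yaw] about the fixed x, y, z axes, in that order (R = Rz(yaw) Ry(pitch) Rx(roll)).
In Python, from bench import manip, vision, silhouettes, spot_point gives the robot as it stands.
- The arm moves only by the tool send_rows, never from a script. Its argument "deltas" is one flat list of numbers, 7 for each row, row after row: the turn, a rotation vector about the tool's x, y, z in rad, then the shift along the tool's x, y, z in m, then the opening in per cent of the stroke, from 0 (shut) to 100 (fully open). In form: [ax, ay, az, x, y, z, hand, ax, ay, az, x, y, z, hand, ...]. A call has 1 to 12 rows; each row shifts and turns the commanded pose from where the row before left it, along the tool's axes as they then stand; what a row does not reach is not made up. A row lasts 1/10 s, in which the tool goes at most 50 mm and 8.59 degrees, less where a joint would pass 70% of its speed; a pose out of reach is approached as far as the arm can. A call with a gripper value outside its range is refused whole. The fingers move at their own pace and stop on an object; the grip force is fixed at half the most. Time passes only in rows, so rows that do not move let the fingers close. It gives the time, the measured TCP pose, the force, the opening and the grip force at its end, in the units of the state.
- manip.get_obs(): the state, without advancing time (a new reading comes with each control period).
- vision.capture(name): name is "scene" or "top" or "wrist"; returns the picture (384x512x3 uint8, red, green, blue); there is no depth.
- vision.camera_model(name): a dict with "fov_y" (degrees; the focal length in pixels is half the picture's height over the tangent of half this angle, whatever the lens; pixels are square), "cx", "cy" (the principal point, pixels), "k1" (the pictures are not rectified: a ray, as slopes to the right and down, at radius r is drawn at 1 + k1 r^2 times it, then the intrinsics apply), "origin" and "attitude" of the camera in the world. Camera axes: x right, y up, looking along -z (the intrinsics and any distortion apply to the point x, -y, -z); pixel columns grow to the right and rows downward; lengths in m; the calibration is good to about 2 mm. A picture is of the moment at which its call begins: read the wrist's pose just before it. camera_model takes no time and is no camera call; for the wrist camera it gives the pose at the moment of the call.
- manip.close_job(): hands the job in; it is judged then, once.
Trained networks look in the newest picture that a camera, given by its name, has taken for a name from the list of things; names that differ only in an ending like _2 or _b are one class to them, and where a whole thing is asked for, a point or a joint stands for the part that bears it (a point fixed in the world has none). Each returns a list of dicts, best first, with "conf" (0 to 1); they miss things now and then, are a little off and sometimes report something else, mostly with a low value. They report only what shows in the picture. A call takes as long as a camera call.
- silhouettes(thing, camera): "region" (384x512 bool, what is visible of it) and "bbox" ([left, top, right, bottom] in pixels, round what is visible of it).
- spot_point(thing, camera): "location" ([column, row] in pixels: a listed point, or the origin of a listed thing).
The state is a dict: "clock": time; "joint_positions": joint angles; "qvel": joint speeds; "effort": joint torques, N m; "eef_pos": TCP position; "tcp_rot": TCP orientation; "force": force on the tool from outside, world axes, zero at the start; "ft_torque": the same for the moment, N m; "width": finger opening in m; "finger_force": force on a finger pad.
Only numpy, scipy, OpenCV 4.12 (cv2) and the standard library are available. Lean on these libraries where they do the work, as an engineer would, in place of code of your own. Each camera call takes 0.05 s, during which the arm holds its last target. There are 200 camera calls.

## Working session

There is one attempt and no reset: what is moved stays moved. The work goes in short steps, Python scripts to look and compute and a tool call to move; the robot and the scene stay as the last step left them, time stands still between calls to the robot, and variables do not carry over. Pictures are saved under pics/ and viewed, at most 10 in all, crops included, and the job is handed in when it is done.

Besides the shell and the picture viewer there is one more tool, called as name(argument=value, ...) on one line, values as JSON. send_rows: Moves the arm, as the interface text tells. Its arguments: {"type":"object","properties":{"deltas":{"type":"array","items":{"type":"number"}}},"required":["deltas"]}

```bash
ls; mkdir -p pics; cat > h.py <<'E'
import numpy as np, cv2
from scipy.spatial.transform import Rotation as R
from scipy.optimize import least_squares
from bench import manip, vision, silhouettes, spot_point
def cam(n):
    m=vision.camera_model(n); return m
def rot(m):
    a=np.array(m["attitude"],float)
    return a if a.shape==(3,3) else (R.from_euler('xyz',a).as_matrix() if a.size==3 else None)
def proj(m,p):
    q=rot(m).T@(np.asarray(p)-m["origin"]); x=q[0]/-q[2]; y=-q[1]/-q[2]
    s=1+m["k1"]*(x*x+y*y); f=192/np.tan(np.radians(m["fov_y"])/2)
    return np.array([m["cx"]+f*x*s,m["cy"]+f*y*s])
E
python3 - <<'E'
from h import *
import json
print(manip.get_obs(), manip.pinch_z)
for n in ("scene","top","wrist"):
    im=vision.capture(n); cv2.imwrite(f"pics/{n}0.png",im[:,:,::-1]); print(n,cam(n))
    for t in ("handle_pivot","knob","housing_top","pad_face","release_tab","release_pivot","station"):
        print(t,[(np.round(d["location"],1).tolist(),round(d["conf"],2)) for d in spot_point(t,n)[:2]])
a=cv2.imread("pics/scene0.png");b=cv2.imread("pics/top0.png")
cv2.imwrite("pics/both.png",cv2.resize(np.vstack([a,b]),(800,1200))[:, :])
E
```

```text
pics
{'clock': 0.0, 'joint_positions': array([-1.40063236e+00,  1.24503566e-01,  1.65168687e+00,  1.97018857e-06,
        1.36750976e+00, -8.25911598e-02]), 'qvel': array([-2.60487381e-05, -6.83410066e-04, -1.33047020e-03,  4.95657936e-04,
        3.56452482e-03,  6.45955790e-04]), 'effort': array([-1.62710247e-03, -4.23611033e+01, -3.65455306e+01, -2.38299854e-04,
        6.74153765e-03, -6.02009365e-06]), 'eef_pos': array([ 0.16241024, -0.62868482,  0.20304647]), 'tcp_rot': array([-3.13949245e+00, -1.75789162e-04,  2.52754544e-01]), 'force': array([0.0494196 , 0.15713802, 0.56752326]), 'ft_torque': array([ 0.02274254,  0.04837888, -0.07730452]), 'finger_force': 0.0, 'width': 0.0854328447529167} 0.0187
scene {'fov_y': 52.97332905437722, 'cx': 250.11914093493436, 'cy': 196.35425488550817, 'k1': -0.09168090648472245, 'origin': array([1.1009222 , 0.36214183, 0.90681416]), 'attitude': array([ 0.68026552, -0.01423535,  2.1800744 ])}
handle_pivot [([263.6, 228.4], 0.81), ([299.8, 247.2], 0.47)]
knob [([285.8, 188.5], 0.67), ([386.9, 308.2], 0.22)]
housing_top [([232.3, 257.4], 0.57)]
pad_
[... 279 characters left out ...]
igin': array([0.50735434, 0.01733139, 1.20843688]), 'attitude': array([ 0.05485852, -0.02350862, -1.54854486])}
handle_pivot [([224.4, 172.0], 0.64)]
knob [([356.8, 229.8], 0.62)]
housing_top [([214.3, 179.7], 0.63), ([231.5, 144.8], 0.58)]
pad_face []
release_tab [([194.1, 175.8], 0.57), ([226.4, 173.9], 0.45)]
release_pivot [([212.5, 177.9], 0.79)]
station []
wrist {'fov_y': 67.53125107871716, 'cx': 257.7200552296625, 'cy': 191.4353754070005, 'k1': -0.05549858718285176, 'origin': array([ 0.23937723, -0.60813384,  0.3735273 ]), 'attitude': array([-3.19463189e-01,  1.10600974e-03, -1.31818907e+00])}
handle_pivot []
knob []
housing_top []
pad_face []
release_tab []
release_pivot []
station []
```

```bash
python3 - <<'E'
import cv2,numpy as np
a=cv2.imread("pics/scene0.png")[130:330,150:450];b=cv2.imread("pics/top0.png")[80:280,120:420]
cv2.imwrite("pics/both.png",np.vstack([cv2.resize(x,(450,300),interpolation=3) for x in(a,b)]))
E
```

```text
(no output)
```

View pics/both.png

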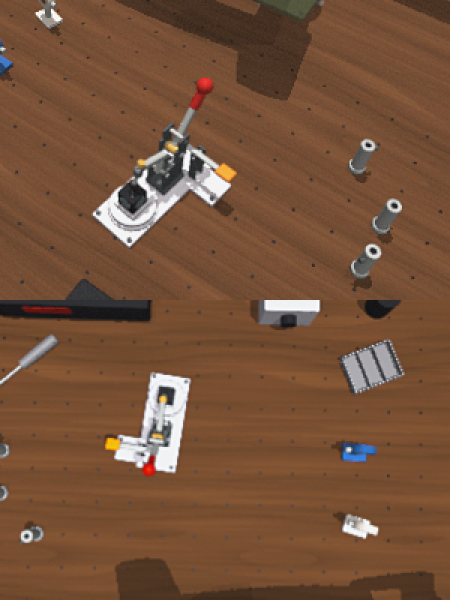

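View pics/top0.png

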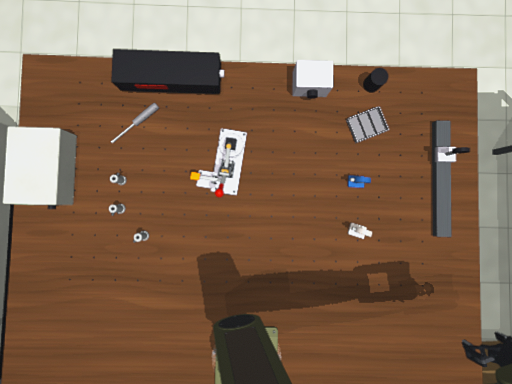

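The station sits near the top camera's (228,160), with its x axis pointing roughly away from the robot. The knob is at (219,192), the orange tab at (195,176), and the bystanders are well clear. I'll fit the station pose next.

```bash
cat > fit.py <<'E'
from h import *
def blob(im,lo,hi,box):
    hsv=cv2.cvtColor(im,cv2.COLOR_RGB2HSV); m=cv2.inRange(hsv,lo,hi)
    k=np.zeros_like(m); l,t,r,b=box; k[t:b,l:r]=m[t:b,l:r]
    n,_,s,c=cv2.connectedComponentsWithStats(k); i=1+np.argmax(s[1:,4]); return c[i],s[i]
def pts(g):
    x,y,w,yt=g[:4]; c,s=np.cos(w),np.sin(w)
    W=lambda a,b,z:np.array([x+c*a-s*b,y+s*a+c*b,z])
    t=np.radians(54)
    return dict(knob=W(-.125*np.cos(t),0,.09+.125*np.sin(t)),tab=W(-.028,yt,.0845),housing_top=W(.1,0,.071),
      handle_pivot=W(0,0,.09),release_pivot=W(-.028,yt-.06,.077))
if __name__=="__main__":
    ob=[];M={}
    boxes={"scene":(220,160,330,300),"top":(180,120,260,215)}
    for n in("scene","top"):
        im=vision.capture(n); M[n]=cam(n)
        c,s=blob(im,(8,150,150),(22,255,255),boxes[n]); 
        if n=="top": print("orange",c,s)
        else: print("orange",c,s)
        ob.append((n,"tab",c,1))
        ob.append((n,"knobtip",blob(im,(0,170,80),(5,255,255),boxes[n]),1)); print("red",ob[-1][2])
    ob=[o if o[1]!="knobtip" else None for o in ob]; ob=[o for o in ob if o]
    ob+=[("scene","knob",(285.8,188.5),.5),("scene","handle_pivot",(263.6,228.4),.5),("scene","housing_top",(232.3,257.4),.5),
     ("scene","release_pivot",(279.7,229.0),.5),("top","handle_pivot",(224.4,172.),.5),("top","housing_top",(231.5,144.8),.5),("top","release_pivot",(212.5,177.9),.5),("top","knob",(219.5,192.),.5)]
    f=lambda g:np.concatenate([w*(proj(M[n],pts(g)[k])-p) for n,k,p,w in ob])
    r=least_squares(f,[.55,.08,-.2,.08],loss="soft_l1"); print(np.round(r.x,4))
    for n,k,p,w in ob: print(n,k,np.round(proj(M[n],pts(r.x)[k])-p,1))
    print({k:v.round(4) for k,v in pts(r.x).items()})
E
python3 fit.py
```

```text
orange [300.26605505 244.48623853] [293 239  15  12 109]
red (array([283.82634731, 190.96407186]), array([276, 182,  16,  21, 167], dtype=int32))
orange [193.94871795 175.64102564] [190 172  10   9  39]
red (array([219.16438356, 191.2739726 ]), array([215, 184,   9,  14,  73], dtype=int32))
[ 0.617   0.0822 -0.1419  0.0968]
scene tab [-0.1  0.1]
top tab [ 0.7 -0.5]
scene knob [ 0.  -1.9]
scene handle_pivot [ 0.5 -0.4]
scene housing_top [ 4.6 -0.9]
scene release_pivot [2.  3.5]
top handle_pivot [ 1.2 -0.6]
top housing_top [-0.5 -2.7]
top release_pivot [0.7 0.5]
top knob [-0.   0.7]
{'knob': array([0.5443, 0.0926, 0.1911]), 'tab': array([0.603 , 0.182 , 0.0845]), 'housing_top': array([0.716, 0.068, 0.071]), 'handle_pivot': array([0.617 , 0.0822, 0.09  ]), 'release_pivot': array([0.5945, 0.1226, 0.077 ])}
```

send_rows(deltas=[0,0,0,0.026,-0.028,-0.01,0,0,0,0,0.026,-0.028,-0.01,0,0,0,0,0.026,-0.028,-0.01,0,0,0,0,0.026,-0.028,-0.01,0,0,0,0,0.026,-0.028,-0.01,0,0,0,0,0.026,-0.028,-0.01,0,0,0,0,0.026,-0.028,-0.01,0,0,0,0,0.026,-0.028,-0.01,0,0,0,0,0.026,-0.028,-0.01,0,0,0,0,0.026,-0.028,-0.01,0])

```text
clock: 2.3
eef_pos: [0.3447, -0.2918, 0.305]
tcp_rot: [3.141, -0.0, 0.252]
force: [0.5, -0.2, -0.4]
width: -0.0001
finger_force: 0.0
```

send_rows(deltas=[0,0,0,0.026,-0.028,0,0,0,0,0,0.026,-0.028,0,0,0,0,0,0.026,-0.028,0,0,0,0,0,0.026,-0.028,0,0,0,0,0,0.026,-0.028,0,0,0,0,0,0.026,-0.028,0,0,0,0,0,0.026,-0.028,0,0,0,0,0,0.026,-0.028,0,0,0,0,0.132,0.026,-0.028,0,0,0,0,0.132,0.03,-0.024,0,0,0,0,0.131,0,0,0,0,0,0,0,0,0,0,0])

```text
clock: 3.5
eef_pos: [0.5349, 0.0376, 0.304]
tcp_rot: [3.141, 0.001, -0.14]
force: [0.7, -0.5, 0.1]
width: 0.0004
finger_force: 0.0
```

```bash
python3 - <<'E'
from h import *
o=manip.get_obs(); print(o["clock"],o["eef_pos"],o["tcp_rot"],o["force"],o["width"],o["joint_positions"])
n="wrist"; im=vision.capture(n); m=cam(n); print(m); cv2.imwrite("pics/w1.png",im[:,:,::-1])
for t in ("handle_pivot","knob","housing_top","pad_face","release_tab","release_pivot"):
    print(t,[(np.round(d["location"],1).tolist(),round(d["conf"],2)) for d in spot_point(t,n)[:2]])
from fit import pts
for k,v in pts([.617,.0822,-.1419,.0968]).items(): print(k,proj(m,v).round(1))
print("tcp",proj(m,o["eef_pos"]))
E
```

```text
3.5 [0.53492657 0.03761675 0.3039579 ] [ 3.14135989e+00  8.49086198e-04 -1.40170497e-01] [ 0.70370578 -0.52000476  0.09409811] 0.0004021356047330856 [-2.98371018e-02 -1.72279674e-01  1.77581361e+00 -1.37924900e-04
  1.53892827e+00  1.68113408e+00]
{'fov_y': 67.53125107871716, 'cx': 257.7200552296625, 'cy': 191.4353754070005, 'k1': -0.05549858718285176, 'origin': array([0.61336467, 0.02702691, 0.47329536]), 'attitude': array([-3.20272913e-01,  4.58378350e-04, -1.70987303e+00])}
handle_pivot [([211.5, 102.6], 0.58), ([193.2, 127.1], 0.26)]
knob [([201.3, 176.2], 0.58)]
housing_top [([215.8, 20.2], 0.66)]
pad_face [([208.3, 18.5], 0.42)]
release_tab [([144.6, 123.4], 0.65)]
release_pivot [([191.7, 124.0], 0.65), ([211.4, 104.8], 0.26)]
knob [203.6 176.5]
tab [144.1 122.4]
housing_top [214.1  17.6]
handle_pivot [214.8 100.2]
release_pivot [189.9 121.7]
tcp [258.4369846  225.15163365]
```

View pics/w1.png

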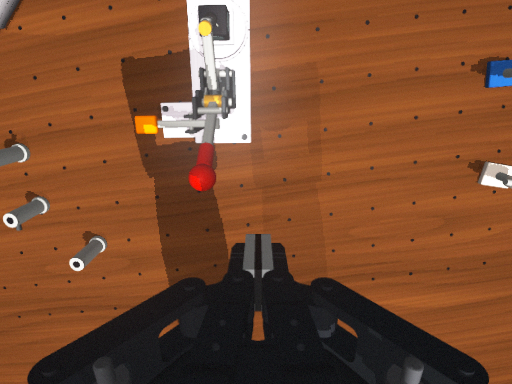

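The wrist view shows the knob ball at (202,177), the tab at (146,124), the pivot at about (212,102) and the closed fingertips at (258,238). The predictions agree to within a few mm, so I'll refit with this view included.

```bash
python3 - <<'E'
from h import *
from fit import pts,blob
im=cv2.imread("pics/w1.png")[:,:,::-1].copy()
print(blob(im,(8,150,150),(22,255,255),(125,105,165,140)),blob(im,(0,170,80),(5,255,255),(180,140,225,200)))
tw=blob(im,(8,150,150),(22,255,255),(125,105,165,140))[0]
M={n:cam(n) for n in("scene","top","wrist")}
ob=[("scene","tab",(300.3,244.5),.7),("top","tab",(194,175.6),.7),("scene","knob",(286,188.5),.7),("top","knob",(219.5,192),.7),
("scene","handle_pivot",(263.6,228.4),.3),("top","handle_pivot",(224.4,172.),.3),("scene","housing_top",(232.3,257.4),.3),("top","housing_top",(231.5,144.8),.3),
("wrist","knob",(202,177),1),("wrist","tab",tw,1),("wrist","handle_pivot",(211.5,102.6),.5),("wrist","housing_top",(215.8,20.2),.5),("wrist","release_pivot",(191.7,124),.3)]
f=lambda g:np.concatenate([w*(proj(M[n],pts(g)[k])-p) for n,k,p,w in ob])
r=least_squares(f,[.55,.08,-.2,.08],loss="soft_l1"); print(np.round(r.x,4))
for n,k,p,w in ob: print(n,k,np.round(proj(M[n],pts(r.x)[k])-p,1))
P=pts(r.x);print({k:v.round(4) for k,v in P.items()})
# wrist-only knob/tab at known z
for k,p,z in(("knob",(202,177),.1911),("tab",tw,.0845)):
    s=least_squares(lambda q:proj(M["wrist"],[q[0],q[1],z])-p,P[k][:2]); print(k,s.x.round(4))
E
```

```text
(array([147.66493506, 125.42337662]), array([134, 115,  31,  25, 385], dtype=int32)) (array([202.55808656, 169.97266515]), array([188, 143,  28,  49, 878], dtype=int32))
[ 0.6158  0.0835 -0.1377  0.0916]
scene tab [-1.  -1.3]
top tab [1.8 0.3]
scene knob [ 0.4 -2. ]
top knob [-0.4  1.1]
scene handle_pivot [ 1.1 -0.5]
top handle_pivot [ 0.8 -0.2]
scene housing_top [ 5.4 -0.9]
top housing_top [-1.  -2.3]
wrist knob [0.2 0.9]
wrist tab [-0.8 -1.2]
wrist handle_pivot [ 1.7 -1. ]
wrist housing_top [-3.9 -0.9]
wrist release_pivot [ 0.7 -0.9]
{'knob': array([0.543 , 0.0936, 0.1911]), 'tab': array([0.6006, 0.178 , 0.0845]), 'housing_top': array([0.7148, 0.0697, 0.071 ]), 'handle_pivot': array([0.6158, 0.0835, 0.09  ]), 'release_pivot': array([0.5924, 0.1186, 0.077 ])}
knob [0.5439 0.0935]
tab [0.5989 0.1773]
```

send_rows(deltas=[0,0,0,0.001,-0.0142,0.02,0,0,0,0,0.001,-0.0142,0.02,0,0,0,0,0.001,-0.0142,0.02,0,0,0,0,0.002,-0.0142,0.02,0,0,0,0,0,0,0.009,0,0,0,0,0,0,0,0])

```text
clock: 4.45
eef_pos: [0.5466, 0.0918, 0.2137]
tcp_rot: [3.141, 0.003, -0.142]
force: [-0.1, 0.2, -0.5]
width: 0.0001
finger_force: 0.0
```

```bash
python3 - <<'E'
from h import *
o=manip.get_obs(); print(o["clock"],o["eef_pos"],o["tcp_rot"],o["force"])
ims=[]
m=cam("wrist"); print(proj(m,o["eef_pos"]),proj(m,[.5435,.0935,.1911]),proj(cam("scene"),o["eef_pos"]))
a=vision.capture("wrist")[60:300,150:390];b=vision.capture("scene")[150:270,220:340]
cv2.imwrite("pics/c1.png",np.hstack([cv2.resize(x,(400,400),interpolation=2) for x in(a,b)])[:,:,::-1])
E
```

```text
4.45 [0.54663256 0.09180545 0.21367626] [ 3.14055444e+00  3.01202213e-03 -1.41769561e-01] [-0.10810762  0.23976017 -0.51057522]
[259.36961661 225.49796177] [257.47601011 216.31394251] [285.83320767 180.98785232]
```

View pics/c1.png

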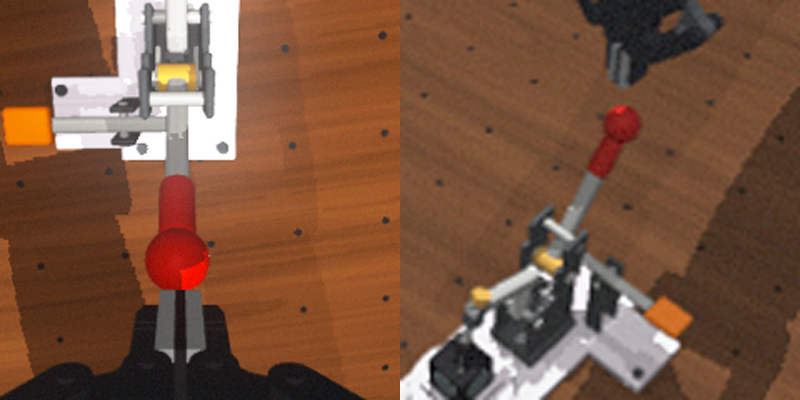

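The knob and the fingertips line up laterally; the drawn fingertips look slightly higher than the nominal TCP. I'll feel for contact.

send_rows(deltas=[0,0,0,0,0,0.003,0,0,0,0,0,0,0.003,0,0,0,0,0,0,0.002,0,0,0,0,0,0,0,0])

```text
clock: 4.95
eef_pos: [0.5475, 0.0921, 0.2071]
tcp_rot: [3.142, 0.0, -0.142]
force: [0.4, 0.3, 0.3]
width: -0.0001
finger_force: 0.0
```

send_rows(deltas=[0,0,0,-0.0005,0,0.002,0,0,0,0,-0.001,0,0.002,0,0,0,0,0,0,0,0])

```text
clock: 5.25
eef_pos: [0.5458, 0.0925, 0.2029]
tcp_rot: [3.141, 0.001, -0.142]
force: [-0.2, 0.3, -1.1]
width: -0.0002
finger_force: 0.0
```

send_rows(deltas=[0,0,0,-0.002,0,0.002,0,0,0,0,-0.002,0,0.002,0,0,0,0,0,0,0,0])

```text
clock: 5.55
eef_pos: [0.5417, 0.0931, 0.1989]
tcp_rot: [3.141, 0.001, -0.142]
force: [0.6, 0.4, 1.1]
width: -0.0
finger_force: 0.0
```

send_rows(deltas=[0,0,0,-0.0035,0,0.0025,0,0,0,0,-0.0035,0,0.0025,0,0,0,0,-0.003,0,0.0025,0,0,0,0,0,0,0,0])

```text
clock: 5.95
eef_pos: [0.5316, 0.0945, 0.1912]
tcp_rot: [3.141, 0.001, -0.142]
force: [0.6, -0.2, -0.4]
width: 0.0002
finger_force: 0.0
```

```bash
python3 - <<'E'
from h import *
o=manip.get_obs(); print(o["clock"],o["eef_pos"],o["force"])
a=vision.capture("wrist")[60:300,150:390];b=vision.capture("scene")[150:270,220:340]
cv2.imwrite("pics/c2.png",np.hstack([cv2.resize(x,(400,400),interpolation=2) for x in(a,b)])[:,:,::-1])
E
```

```text
5.95 [0.5315815  0.09452133 0.19117372] [ 0.62545153 -0.24876372 -0.39306624]
```

View pics/c2.png

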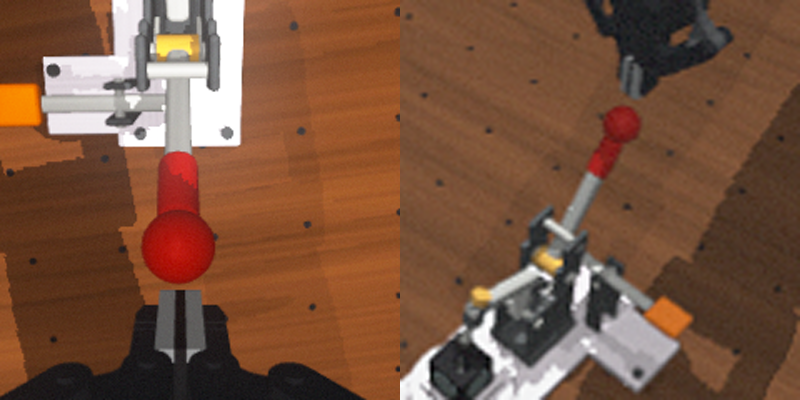

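The handle has not moved: the fingertips (wrist crop (180,290), scene crop (630,92)) are still behind and above the knob, so they end short of the nominal TCP. I'll triangulate the tip.

```bash
python3 - <<'E'
from h import *
o=manip.get_obs(); e=o["eef_pos"]; W,S=cam("wrist"),cam("scene")
pw=(258,60+291*.6); ps=(220+(630-400)*.3,150+95*.3)
print("tcp proj",proj(W,e),proj(S,e),"obs",pw,ps)
r=least_squares(lambda p:np.r_[proj(W,p)-pw,proj(S,p)-ps],e); print(r.x.round(4),(r.x-e).round(4),r.fun.round(1))
for d in (0,.005,.01,.015): print(d,[proj(W,e+[a,0,d]).round(1).tolist() for a in(-.011,0,.011)],proj(S,e+[0,0,d]).round(1))
# knob: triangulate too
kw=(150+179*.6,60+246*.6); ks=(220+222*.3,150+125*.3)
r=least_squares(lambda p:np.r_[proj(W,p)-kw,proj(S,p)-ks],e); print("knob",r.x.round(4),r.fun.round(1))
E
```

```text
tcp proj [259.37044723 225.51041162] [289.06151129 183.7694524 ] obs (258, 234.6) (289.0, 178.5)
[0.5381 0.0946 0.2161] [0.0059 0.0001 0.0244] [-0.   0.1 -0.2  0.1]
0 [[261.7, 240.5], [259.4, 225.5], [256.9, 209.9]] [289.1 183.8]
0.005 [[261.8, 244.2], [259.4, 228.9], [256.9, 212.9]] [289.2 182.4]
0.01 [[261.9, 248.1], [259.4, 232.5], [256.9, 216.1]] [289.4 181.1]
0.015 [[262.0, 252.2], [259.5, 236.2], [256.9, 219.5]] [289.6 179.7]
knob [0.5431 0.0942 0.1877] [-0.   0.  -0.1  0. ]
```

send_rows(deltas=[0,0,0,0,0,-0.014,0,0,0,0,0.016,0,0,0,0,0,0,0,0,0.007,0,0,0,0,0,0,0.003,0,0,0,0,0,0,0,0])

```text
clock: 6.55
eef_pos: [0.5472, 0.0922, 0.1947]
tcp_rot: [3.141, 0.002, -0.142]
force: [-0.5, -0.4, 0.3]
width: -0.0
finger_force: 0.0
```

send_rows(deltas=[0,0,0,0,0,0.002,0,0,0,0,0,0,0.002,0,0,0,0,0,0,0,0])

```text
clock: 6.85
eef_pos: [0.5478, 0.0923, 0.1914]
tcp_rot: [3.141, 0.001, -0.142]
force: [-0.0, 0.2, 0.3]
width: 0.0
finger_force: 0.0
```

send_rows(deltas=[0,0,0,0,0,0.002,0,0,0,0,0,0,0.002,0,0,0,0,0,0,0,0])

```text
clock: 7.15
eef_pos: [0.5479, 0.0922, 0.1874]
tcp_rot: [3.141, 0.001, -0.142]
force: [0.0, -0.1, -0.1]
width: -0.0003
finger_force: 0.0
```

send_rows(deltas=[0,0,0,0,0,0.002,0,0,0,0,0,0,0.002,0,0,0,0,0,0,0,0])

```text
clock: 7.45
eef_pos: [0.5479, 0.0922, 0.1834]
tcp_rot: [3.141, 0.001, -0.142]
force: [-0.6, -0.5, -0.1]
width: 0.0001
finger_force: 0.0
```

```bash
python3 - <<'E'
from h import *
a=vision.capture("wrist")[60:300,150:390];b=vision.capture("scene")[150:270,220:340]
cv2.imwrite("pics/c3.png",np.hstack([cv2.resize(x,(400,400),interpolation=2) for x in(a,b)])[:,:,::-1])
E
```

```text
(no output)
```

View pics/c3.png

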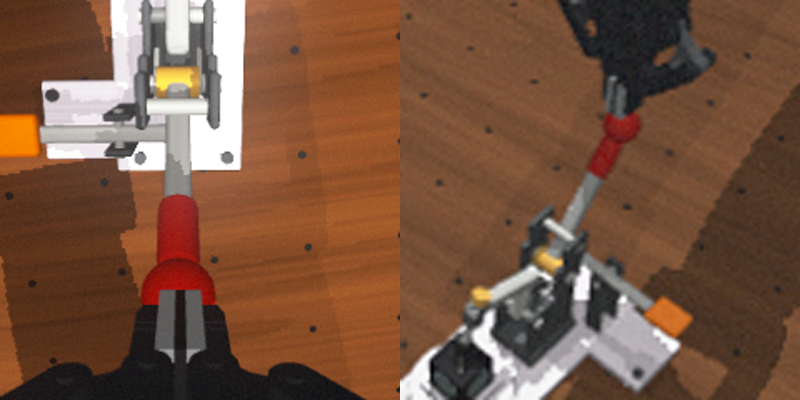

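The tips now overlap the knob's near top in both views (scene crop (618,115)), so contact should be close. I'll keep descending.

send_rows(deltas=[0,0,0,0,0,0.002,0,0,0,0,0,0,0,0])

```text
clock: 7.75
eef_pos: [0.5481, 0.0922, 0.1816]
tcp_rot: [3.142, 0.0, -0.142]
force: [-0.0, -0.1, -0.1]
width: 0.0001
finger_force: 0.0
```

send_rows(deltas=[0,0,0,-0.001,0,0.002,0,0,0,0,0,0,0,0])

```text
clock: 7.95
eef_pos: [0.5469, 0.0924, 0.1795]
tcp_rot: [3.142, 0.001, -0.142]
force: [0.2, -0.1, -0.0]
width: -0.0001
finger_force: 0.0
```

send_rows(deltas=[0,0,0,-0.001,0,0.002,0,0,0,0,0,0,0,0])

```text
clock: 8.15
eef_pos: [0.5461, 0.0926, 0.1783]
tcp_rot: [-3.141, 0.0, -0.142]
force: [-1.8, -0.9, 3.6]
width: 0.0
finger_force: 1.7
```

```bash
python3 - <<'E'
from h import *
from fit import blob
o=manip.get_obs(); print(o["eef_pos"],o["force"],o["ft_torque"])
for n,b in(("wrist",(200,120,320,300)),("scene",(220,160,330,300))):
    im=vision.capture(n); print(n,blob(im,(0,170,80),(5,255,255),b)[1],[d["location"] for d in spot_point("knob",n)[:1]])
E
```

```text
[0.54605209 0.09257715 0.17834655] [-1.79862235 -0.8914133   3.58595005] [ 0.01614371  0.3121957  -0.03827074]
wrist [ 234  177   46   67 1730] [[258.2, 238.3]]
scene [277 185  15  18 123] [[286.5, 191.7]]
```

Contact is felt at TCP z of about 0.178, so the shut tips end about 26 mm behind the nominal TCP. I'll follow the knob's arc with that offset.

send_rows(deltas=[0,0,0,-0.003,0,0.002,0,0,0,0,-0.003,0,0.002,0,0,0,0,-0.003,0,0.002,0,0,0,0,0,0,0,0])

```text
clock: 8.75
eef_pos: [0.5366, 0.0938, 0.1717]
tcp_rot: [3.142, 0.001, -0.142]
force: [-4.0, 1.0, 5.5]
width: 0.0
finger_force: 2.7
```

send_rows(deltas=[0,0,0,-0.003,0,0.002,0,0,0,0,-0.003,0,0.002,0,0,0,0,-0.0025,0,0.002,0,0,0,0,0,0,0,0])

```text
clock: 9.15
eef_pos: [0.5281, 0.095, 0.165]
tcp_rot: [3.141, 0.001, -0.142]
force: [-1.6, 0.0, 4.1]
width: -0.0
finger_force: 1.3
```

```bash
python3 - <<'E'
from h import *
o=manip.get_obs(); print(o["eef_pos"],o["force"],o["ft_torque"])
a=vision.capture("wrist")[60:300,150:390];b=vision.capture("scene")[150:270,220:340]
cv2.imwrite("pics/c4.png",np.hstack([cv2.resize(x,(400,400),interpolation=2) for x in(a,b)])[:,:,::-1])
E
```

```text
[0.52812956 0.09499246 0.16497288] [-1.57512331  0.00732045  4.06070876] [ 0.00316104  0.30117563 -0.01975848]
```

View pics/c4.png

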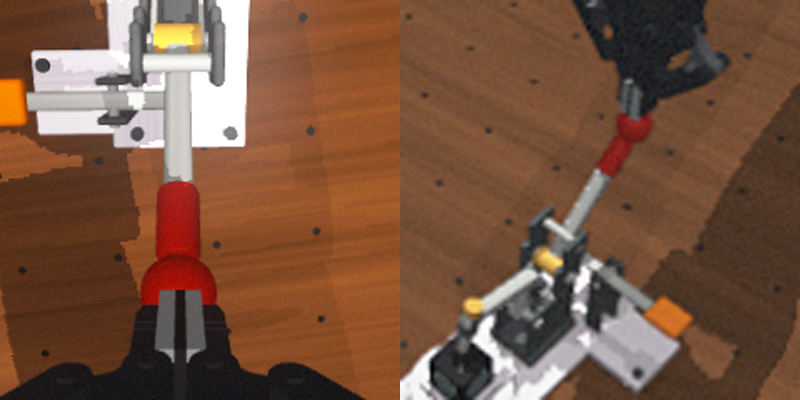

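The handle is following; the tip sits on top of the knob (scene crop (632,115)). I'll continue along the arc.

send_rows(deltas=[0,0,0,-0.0027,0,0.0024,0,0,0,0,-0.0027,0,0.0025,0,0,0,0,-0.0026,0,0.0026,0,0,0,0,0,0,0,0])

```text
clock: 9.65
eef_pos: [0.5201, 0.0961, 0.1575]
tcp_rot: [3.141, 0.001, -0.142]
force: [-1.5, -0.1, 1.5]
width: -0.0
finger_force: 0.9
```

send_rows(deltas=[0,0,0,-0.0026,0,0.0026,0,0,0,0,-0.0025,0,0.0026,0,0,0,0,-0.0025,0,0.0027,0,0,0,0,0,0,0,0])

```text
clock: 10.05
eef_pos: [0.5139, 0.0971, 0.1507]
tcp_rot: [-3.141, -0.002, -0.142]
force: [1.9, -1.2, 3.8]
width: -0.0001
finger_force: 1.9
```

send_rows(deltas=[0,0,0,-0.0023,0,0.0028,0,0,0,0,-0.0021,0,0.0028,0,0,0,0,-0.002,0,0.0028,0,0,0,0,0,0,0,0])

```text
clock: 10.45
eef_pos: [0.5083, 0.0981, 0.1436]
tcp_rot: [-3.141, -0.003, -0.142]
force: [1.1, -0.4, 8.9]
width: -0.0003
finger_force: 4.4
```

send_rows(deltas=[0,0,0,-0.002,0,0.0028,0,0,0,0,-0.0019,0,0.0028,0,0,0,0,-0.0018,0,0.0028,0,0,0,0,0,0,0,0])

```text
clock: 10.85
eef_pos: [0.5023, 0.0989, 0.1351]
tcp_rot: [-3.141, -0.002, -0.142]
force: [-0.5, -1.6, 9.6]
width: 0.0001
finger_force: 4.3
```

send_rows(deltas=[0,0,0,-0.0015,0,0.0025,0,0,0,0,-0.0015,0,0.0025,0,0,0,0,-0.0014,0,0.0025,0,0,0,0,0,0,0,0])

```text
clock: 11.25
eef_pos: [0.4974, 0.0995, 0.1271]
tcp_rot: [-3.142, -0.001, -0.142]
force: [-1.1, -0.8, 7.6]
width: 0.0003
finger_force: 4.0
```

send_rows(deltas=[0,0,0,-0.0012,0,0.002,0,0,0,0,-0.0011,0,0.002,0,0,0,0,0,0,0,0])

```text
clock: 11.55
eef_pos: [0.4953, 0.0998, 0.1233]
tcp_rot: [-3.142, -0.001, -0.142]
force: [-1.5, -1.0, 7.9]
width: 0.0001
finger_force: 4.1
```

send_rows(deltas=[0,0,0,-0.001,0,0.002,0,0,0,0,-0.001,0,0.002,0,0,0,0,0,0,0,0])

```text
clock: 11.85
eef_pos: [0.4932, 0.1001, 0.1192]
tcp_rot: [-3.142, -0.001, -0.142]
force: [-1.3, -0.8, 8.2]
width: 0.0001
finger_force: 4.1
```

send_rows(deltas=[0,0,0,-0.0009,0,0.002,0,0,0,0,-0.0008,0,0.002,0,0,0,0,0,0,0,0])

```text
clock: 12.15
eef_pos: [0.4912, 0.1004, 0.115]
tcp_rot: [3.142, -0.0, -0.142]
force: [-2.2, -1.0, 8.2]
width: -0.0004
finger_force: 4.0
```

send_rows(deltas=[0,0,0,-0.0008,0,0.002,0,0,0,0,-0.0007,0,0.002,0,0,0,0,0,0,0,0])

```text
clock: 12.45
eef_pos: [0.4894, 0.1006, 0.1107]
tcp_rot: [3.141, 0.001, -0.142]
force: [-2.2, -1.3, 7.2]
width: -0.0001
finger_force: 3.6
```

send_rows(deltas=[0,0,0,-0.0008,0,0.002,0,0,0,0,-0.0007,0,0.002,0,0,0,0,0,0,0,0])

```text
clock: 12.75
eef_pos: [0.4876, 0.1008, 0.1062]
tcp_rot: [3.141, 0.001, -0.142]
force: [-2.1, -0.1, 6.5]
width: 0.0004
finger_force: 3.0
```

send_rows(deltas=[0,0,0,-0.0007,0,0.0015,0,0,0,0,-0.0006,0,0.0015,0,0,0,0,0,0,0,0])

```text
clock: 13.05
eef_pos: [0.4865, 0.1009, 0.1031]
tcp_rot: [3.141, 0.001, -0.142]
force: [-1.2, -0.9, 4.6]
width: -0.0001
finger_force: 2.3
```

send_rows(deltas=[0,0,0,-0.0005,0,0.0015,0,0,0,0,-0.0004,0,0.001,0,0,0,0,0,0,0,0])

```text
clock: 13.35
eef_pos: [0.4856, 0.1011, 0.1002]
tcp_rot: [3.141, 0.001, -0.142]
force: [-1.6, -1.2, 3.8]
width: -0.0002
finger_force: 1.9
```

send_rows(deltas=[0,0,0,-0.0005,0,0.0015,0,0,0,0,-0.0003,0,0.001,0,0,0,0,0,0,0,0])

```text
clock: 13.65
eef_pos: [0.4848, 0.1012, 0.0976]
tcp_rot: [3.141, 0.001, -0.142]
force: [-0.8, -1.9, 3.2]
width: 0.0002
finger_force: 1.4
```

send_rows(deltas=[0,0,0,-0.0004,0,0.0015,0,0,0,0,-0.0003,0,0.001,0,0,0,0,0,0,0,0])

```text
clock: 13.95
eef_pos: [0.4842, 0.1013, 0.0951]
tcp_rot: [3.141, 0.001, -0.142]
force: [-1.6, 0.1, 1.4]
width: -0.0001
finger_force: 0.9
```

send_rows(deltas=[0,0,0,-0.0003,0,0.001,0,0,0,0,-0.0003,0,0.001,0,0,0,0,0,0,0,0])

```text
clock: 14.25
eef_pos: [0.4839, 0.1014, 0.0933]
tcp_rot: [-3.141, -0.0, -0.142]
force: [-0.3, -0.8, 0.3]
width: 0.0002
finger_force: 0.4
```

send_rows(deltas=[0,0,0,-0.0003,0,0.001,0,0,0,0,-0.0003,0,0.001,0,0,0,0,0,0,0,0])

```text
clock: 14.55
eef_pos: [0.4833, 0.1016, 0.0913]
tcp_rot: [-3.141, 0.0, -0.142]
force: [-1.0, -0.3, -0.4]
width: 0.0001
finger_force: 0.0
```

Force vanished, so it has probably snapped over. I'll let go by lifting straight up, then check that it holds.

send_rows(deltas=[0,0,0,0,0,-0.01,0,0,0,0,0,0,-0.03,0,0,0,0,0,0,-0.04,0,0,0,0,0,0,-0.02,0,0,0,0,0,0,0,0])

```text
clock: 15.05
eef_pos: [0.4861, 0.1018, 0.1969]
tcp_rot: [-3.139, -0.009, -0.142]
force: [0.5, 0.2, 0.3]
width: -0.0004
finger_force: 0.0
```

```bash
python3 - <<'E'
from h import *
from fit import blob
o=manip.get_obs(); print(o["clock"],o["eef_pos"],o["force"])
W,S=cam("wrist"),cam("scene")
a=vision.capture("wrist");b=vision.capture("scene")
for t in("knob","release_tab","pad_face","housing_top"): print(t,[(d["location"],d["conf"]) for n in("wrist","scene") for d in spot_point(t,n)[:1]])
e=np.array([.9905,-.137,0])
for th in(0,5,10): p=np.array([.6158,.0835,.09])-.125*np.cos(np.radians(th))*e+[0,0,.125*np.sin(np.radians(th))]; print(th,p,proj(W,p),proj(S,p))
tw,_=blob(a,(8,150,150),(22,255,255),(60,40,220,230)); ts,_=blob(b,(8,150,150),(22,255,255),(290,225,330,260)); print("tab",tw,ts,_)
for c,p in((W,tw),(S,ts)): print(least_squares(lambda q:proj(c,[q[0],q[1],.085])-p,[.6,.178]).x)
cv2.imwrite("pics/c5.png",np.hstack([cv2.resize(a[0:300,60:360],(400,400)),cv2.resize(b[150:300,200:350],(400,400),interpolation=2)])[:,:,::-1])
E
```

```text
15.05 [0.48606741 0.10181652 0.19694684] [0.48302039 0.24304477 0.29570469]
knob [([257.1, 177.0], 0.74), ([294.8, 198.9], 0.63)]
release_tab [([156.1, 72.9], 0.58), ([144.9, 175.8], 0.7)]
pad_face [([90.4, 242.5], 0.25), ([233.9, 259.7], 0.58)]
housing_top [([233.6, 256.7], 0.74)]
0 [0.4919875 0.100625  0.09     ] [259.44724424 174.91199016] [295.20072544 200.17398189]
5 [0.49245864 0.10055983 0.10089447] [259.4778888  177.28743977] [295.51612272 197.76045726]
10 [0.49386849 0.10036483 0.11170602] [259.50758625 178.83521886] [295.61239155 195.52574668]
tab [138.1738834  60.9757927] [299.97 244.74] [293 239  15  12 100]
[0.61357387 0.19583696]
[0.60404843 0.18183411]
```

View pics/c5.png

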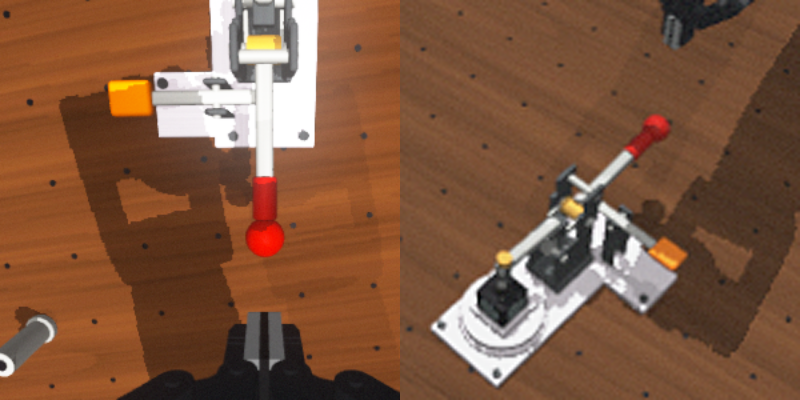

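The clamp is locked: the handle stands near level with the knob at wrist px (257,177), the pad is on the housing, and the hand is clear. The tab is at wrist px (157,73).

```bash
python3 - <<'E'
from h import *
W=cam("wrist"); o=manip.get_obs(); e=o["eef_pos"]
for p in((157,73),(156.1,72.9)):
    q=least_squares(lambda q:proj(W,[q[0],q[1],.085])-p,[.6,.178]).x
    d=q-e[:2]; y=o["tcp_rot"][2]; x=np.array([np.cos(y),np.sin(y)]); t=np.array([np.sin(y),-np.cos(y)])
    print(q.round(4),"tool dx,dy",d@x,d@t)
E
```

```text
[0.5953 0.178 ] tool dx,dy 0.10039988040579209 -0.09176166040631714
[0.5955 0.1788] tool dx,dy 0.10049819489488264 -0.09257466401317796
```

send_rows(deltas=[0,0,0,0.034,-0.032,0,0,0,0,0,0.034,-0.032,0,0,0,0,0,0.035,-0.032,0,0,0,0,0,0,0,0,0,0,0,0,0,0,0.035,0,0,0,0,0,0,0.035,0,0,0,0,0,0,0.03,0,0,0,0,0,0,0.014,0,0,0,0,0,0,0,0])

```text
clock: 16.45
eef_pos: [0.5968, 0.1813, 0.0749]
tcp_rot: [3.14, 0.005, -0.142]
force: [-0.4, -0.0, 0.4]
width: 0.0002
finger_force: 0.0
```

```bash
python3 - <<'E'
from h import *
o=manip.get_obs(); print(o["clock"],o["eef_pos"],o["force"])
a=vision.capture("wrist");b=vision.capture("scene")
cv2.imwrite("pics/c6.png",np.hstack([cv2.resize(a[60:300,150:390],(400,400)),cv2.resize(b[180:300,220:340],(400,400),interpolation=2)])[:,:,::-1])
E
```

```text
16.45 [0.59677507 0.18130253 0.07489167] [-0.38165825 -0.01192869  0.41958838]
```

View pics/c6.png

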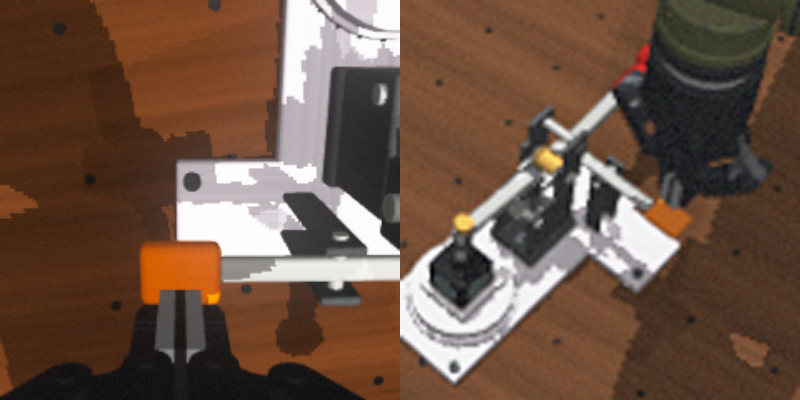

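The tip is laterally centred on the tab (crop (180,272)) but a few mm short in x, so I'll shift +5 mm and press down.

send_rows(deltas=[0,0,0,0.005,0,0.004,0,0,0,0,0,0,0.004,0,0,0,0,0,0,0.003,0,0,0,0,0,0,0,0])

```text
clock: 16.95
eef_pos: [0.6036, 0.1811, 0.0663]
tcp_rot: [3.141, 0.001, -0.142]
force: [0.0, 0.2, 1.2]
width: 0.0004
finger_force: 0.0
```

send_rows(deltas=[0,0,0,0,0,0.002,0,0,0,0,0,0,0.002,0,0,0,0,0,0,0,0])

```text
clock: 17.25
eef_pos: [0.6035, 0.1812, 0.0622]
tcp_rot: [3.141, 0.001, -0.142]
force: [0.2, 0.5, -0.3]
width: -0.0001
finger_force: 0.0
```

send_rows(deltas=[0,0,0,0,0,0.002,0,0,0,0,0,0,0.002,0,0,0,0,0,0,0,0])

```text
clock: 17.55
eef_pos: [0.6036, 0.1811, 0.0582]
tcp_rot: [3.141, 0.001, -0.142]
force: [-1.0, -0.1, -0.3]
width: -0.0003
finger_force: 0.0
```

send_rows(deltas=[0,0,0,0,0,0.0015,0,0,0,0,0,0,0.0015,0,0,0,0,0,0,0,0])

```text
clock: 17.85
eef_pos: [0.6039, 0.1813, 0.0555]
tcp_rot: [-3.141, -0.0, -0.142]
force: [0.3, 1.4, 0.8]
width: 0.0003
finger_force: 0.4
```

send_rows(deltas=[0,0,0,0,0,0.0015,0,0,0,0,0,0,0.0015,0,0,0,0,0,0,0,0])

```text
clock: 18.15
eef_pos: [0.6038, 0.1812, 0.0524]
tcp_rot: [3.142, -0.0, -0.142]
force: [-0.3, 0.5, 0.5]
width: -0.0001
finger_force: 0.4
```

send_rows(deltas=[0,0,0,0,0,0.0015,0,0,0,0,0,0,0.0015,0,0,0,0,0,0,0,0])

```text
clock: 18.45
eef_pos: [0.6039, 0.1812, 0.0497]
tcp_rot: [-3.141, -0.0, -0.142]
force: [0.8, -0.2, 0.3]
width: 0.0002
finger_force: 0.5
```

send_rows(deltas=[0,0,0,0,0,0.0015,0,0,0,0,0,0,0.0015,0,0,0,0,0,0,0,0])

```text
clock: 18.75
eef_pos: [0.6038, 0.1811, 0.0462]
tcp_rot: [3.141, 0.0, -0.142]
force: [-0.2, 0.3, 0.8]
width: -0.0001
finger_force: 0.5
```

send_rows(deltas=[0,0,0,0,0,0.0015,0,0,0,0,0,0,0.001,0,0,0,0,0,0,0,0])

```text
clock: 19.05
eef_pos: [0.6038, 0.181, 0.0439]
tcp_rot: [3.141, 0.0, -0.142]
force: [0.3, -0.0, 0.7]
width: -0.0
finger_force: 0.4
```

send_rows(deltas=[0,0,0,0,0,0.001,0,0,0,0,0,0,0.001,0,0,0,0,0,0,0,0])

```text
clock: 19.35
eef_pos: [0.6038, 0.1811, 0.042]
tcp_rot: [3.142, 0.0, -0.142]
force: [-0.2, -0.4, 1.3]
width: -0.0001
finger_force: 0.5
```

```bash
python3 - <<'E'
from h import *
from fit import blob
for n in("scene","top"):
    im=vision.capture(n); r=[(d["location"],d["conf"]) for d in spot_point("knob",n)[:1]]; print(n,r)
E
```

```text
scene [([286.0, 191.2], 0.83)]
top [([219.8, 190.7], 0.46)]
```

The knob is back at its rest position (scene (286,191)), so the clamp has sprung open. I'll lift off.

send_rows(deltas=[0,0,0,0,0,-0.01,0,0,0,0,0,0,-0.015,0,0,0,0,0,-0.02,-0.03,0,0,0,0,0,-0.03,-0.04,0,0,0,0,0,-0.03,-0.04,0,0,0,0,0,0,-0.04,0,0,0,0,0,0,0,0,0,0,0,0,0,0,0])

```text
clock: 20.35
eef_pos: [0.6161, 0.261, 0.2204]
tcp_rot: [-3.139, -0.004, -0.142]
force: [0.3, -1.3, -1.0]
width: 0.0002
finger_force: 0.0
```

```bash
python3 - <<'E'
from h import *
for n in("scene","top"):
    im=vision.capture(n); print(n,[(t,np.round(d["location"],1),round(d["conf"],2)) for t in("knob","release_tab","housing_top","pad_face") for d in spot_point(t,n)[:1]])
    cv2.imwrite(f"pics/e_{n}.png",im[:,:,::-1])
o=manip.get_obs(); print(o["eef_pos"],o["force"])
a=cv2.imread("pics/e_scene.png")[150:300,200:350]
cv2.imwrite("pics/e.png",np.hstack([cv2.resize(x,(400,400),interpolation=2) for x in(a,cv2.imread("pics/scene0.png")[150:300,200:350])]))
E
```

```text
scene [('knob', array([287.2, 190.1]), 0.52), ('release_tab', array([298.7, 244.5]), 0.76), ('housing_top', array([236.9, 255.6]), 0.58), ('pad_face', array([237. , 255.8]), 0.49)]
top [('knob', array([218.6, 190. ]), 0.6), ('release_tab', array([191.7, 173.8]), 0.41), ('housing_top', array([230.6, 144.8]), 0.55)]
[0.61498689 0.2601671  0.2164574 ] [ 0.42082624  1.13120104 -0.05696207]
```

View pics/e.png

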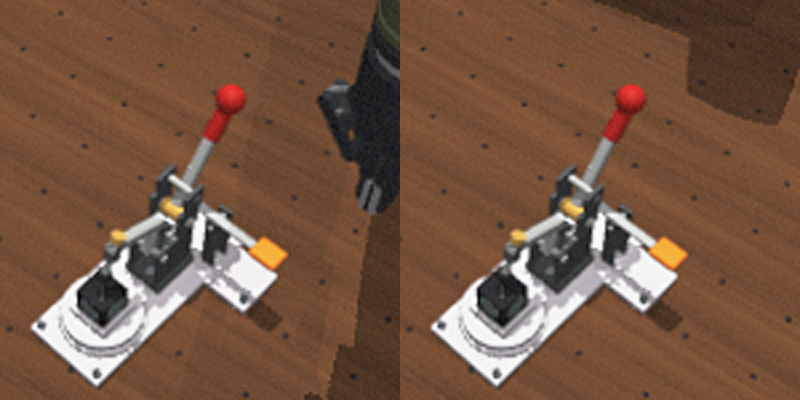

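The clamp is open, with the knob (231,100) and the tab (268,253) back at rest. The housing sits lower than before, and the hand is clear. I'll hand it in.

```bash
python3 -c "
from bench import manip
print(manip.close_job())"
```

```text
the job is handed in; nothing more can be done
None
```

I pressed the handle down until it snapped over centre, let go and saw the clamp hold, then pressed the release lever until it sprang open, and handed the job in at about 20 s; no verdict came back, and I judged the housing's seating depth only by eye from the final picture.

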